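# Load and start the slide-warming plate

### The job

Wake the warming plate with the white key on its controller, then slide the steel dish over the plate from the blue disc until it is centred on the red disc, without lifting or tipping it, and then press yellow, blue and green in that order to start the programme. Press one key at a time, straight down to the stop, hold it about half a second and let it come up; white is pressed only while the dish is still where it started, the other three only with the dish in place, red and black never. Leave the jar, the canister and everything else on the bench where they stand.

Things in the scene. Friction and masses are not known exactly. Their poses are not given: they have to be found in the camera images.
- plate: slide-warming plate, fixed: cream slab with a dark flat steel top, 300 (its x) x 440 (its y) mm, top 50 mm above the table; a blue bin (80 mm high) and an amber bottle (120 mm high), both fixed, stand 20 to 50 mm beyond its far (+x) edge; origin at the centre of its underside
- red_mark: flat red disc, 134 mm across, painted on the plate's top: where the dish must go; origin at its centre, level with the plate's top
- blue_mark: flat blue disc, 134 mm across, on the plate's top, where the dish starts; origin at its centre
- dish: round straight-walled stainless steel dish, open and empty, 110 mm outside diameter, 55 mm high, wall 4 mm, floor 5 mm thick, about 0.45 kg; origin at the centre of its underside, z up; starts on the blue disc
- jar: bystander: closed jar with an orange cap, 64 mm across, 65 mm high, standing on the plate on a flat grey disc; origin at the centre of its underside
- canister: bystander: black and grey lens canister, 48 mm across, 60 mm high, standing near the far edge of the plate; origin at the centre of its underside
- console: controller, fixed: low cream box 150 (its x) x 190 (its y) x 45 mm high with six round keys on its top, in two columns 60 mm apart in x and three rows 52 mm apart in y; which colour is where varies; origin at the centre of its underside
- wash: bystander: clear bottle with a red cap, 56 mm across, 140 mm high, beyond the controller; origin at the centre of its underside
- slidebox: bystander: yellow box, 60 x 70 x 35 mm, beyond the controller; origin at the centre of its underside
- mouse: bystander: black computer mouse, 100 x 58 x 28 mm, on the robot's side of the controller; origin at the centre of its underside
- white_key_top (a point): centre of the top of the white key (wake): round spring key, 28 mm across in a 44 mm metal collar; its top stands 22 mm above the controller's top when up, 10 mm above the collar; pressed straight down
- white_key (a joint): travel of the white key: 0 up, 0.006 m fully down (about 5 N); springs back
- yellow_key_top (a point): centre of the top of the yellow key (temperature): round spring key, 28 mm across in a 44 mm metal collar; its top stands 22 mm above the controller's top when up, 10 mm above the collar; pressed straight down
- yellow_key (a joint): travel of the yellow key: 0 up, 0.006 m fully down (about 5 N); springs back
- blue_key_top (a point): centre of the top of the blue key (timer): round spring key, 28 mm across in a 44 mm metal collar; its top stands 22 mm above the controller's top when up, 10 mm above the collar; pressed straight down
- blue_key (a joint): travel of the blue key: 0 up, 0.006 m fully down (about 5 N); springs back
- green_key_top (a point): centre of the top of the green key (start): round spring key, 28 mm across in a 44 mm metal collar; its top stands 22 mm above the controller's top when up, 10 mm above the collar; pressed straight down
- green_key (a joint): travel of the green key: 0 up, 0.006 m fully down (about 5 N); springs back
- red_key_top (a point): centre of the top of the red key (STOP: must not be pressed): round spring key, 28 mm across in a 44 mm metal collar; its top stands 22 mm above the controller's top when up, 10 mm above the collar; pressed straight down
- red_key (a joint): travel of the red key: 0 up, 0.006 m fully down (about 5 N); springs back
- black_key_top (a point): centre of the top of the black key (spare: must not be pressed): round spring key, 28 mm across in a 44 mm metal collar; its top stands 22 mm above the controller's top when up, 10 mm above the collar; pressed straight down
- black_key (a joint): travel of the black key: 0 up, 0.006 m fully down (about 5 N); springs back
Things that resemble listed ones, but are neither listed nor needed, are in the scene too. There is more than one size of the dish; the one meant has the size given above.

How it is judged:
By the outcome, as a careful person would: the job done as asked, in the order asked, and still so for the second after the job is handed in, with the robot touching nothing.
It also fails if it takes over 72 s, if anything falls off the work surface, if the arm or the gripper's body presses on something with over 40 N, if the wrist force passes 120 N, or if a joint passes its speed limit or range.

### The arm

A 7-joint arm with a two-finger parallel gripper is mounted at the origin on the work surface. World frame = base frame: x ahead of the robot, y to its left, z up, the work surface at z = 0. Lengths are in m, angles in rad, forces in N, time in s.
With the tool pointing down it reaches from about 0.4 to 0.85 m from the base axis. Payload 10.4 kg.
Tool frame: the origin (TCP) lies at the very end of the fingers, on their centre line; the grasp point (between the pads) lies 19 mm behind it; z points along the fingers, y is the direction in which the jaws open and shut (so a half turn about z gives the same grasp; the last joint's range is limited). The gripper opens to 85 mm and grips with 20 to 120 N. Pads are 22 mm wide; open, the fingers measure 114 mm over their backs; the gripper's body (76 mm by 85 mm) begins 54 mm behind the grasp point. The pads swing forward as they close: fully open they stand 13 mm farther back than shut.
Start: joints at [1.207, 0.332, -0.065, 1.46, 0.022, 1.35, -0.088], TCP at [0.209, -0.589, 0.231] pointing down, gripper open.
Joint ranges: [-2.6, 2.6], [-0.5, 2.12], [-1.47, 1.34], [0.16, 2.42], [-1.27, 4.41], [0.06, 2.06], [-2.6, 2.6]. Speed limits (rad/s): [2.22, 2.22, 2.79, 2.79, 3.14, 3.14, 3.14].

### API

Orientations are given as a unit quaternion [x, y, z, w].
In Python, from workcell import manip, camera, get_calibration gives the robot as it stands. The module is installed in compiled form; this text tells all that it offers.
- The arm moves only by the shell command python3 -m handwheel 'ROWS' [FORCE]. ROWS is a JSON object of lists of equal length, an entry for each row: "delta_pos": the shift along the world's x, y, z in m, a list of three; "rot": the turn, a rotation vector about the world's x, y, z in degrees, a list of three; "hand": the opening, from 0 (shut) to 1 (fully open). A call has 1 to 12 rows; each row is the pose to reach, as a shift and turn from the pose commanded when the call began; what a row does not reach only later rows make up. A row lasts 1/10 s, in which the tool goes at most 50 mm and 8.59 degrees, less where a joint would pass 70% of its speed; a pose out of reach is approached as far as the arm can. A call with a gripper value outside its range is refused whole. The fingers move at their own pace and stop on an object; FORCE is the grip in N (left out, the last holds). Time passes only in rows, so rows that repeat a pose let the fingers close. It gives the time, the measured TCP pose, the force and the opening at its end, in the units of the state.
- manip.get_obs(): the state, without advancing time (a new reading comes with each control period).
- camera(name): name is "scene" or "top" or "wrist"; returns (picture, depth): 480x640x3 uint8, red, green, blue; 480x640 float32, m along the optical axis (not along the pixel's ray), 0 where there is no reading.
- get_calibration(name): a dict with "camera_matrix" (3x3 intrinsics, pixels), "eye" and "rotation" of the camera in the world. Camera axes: x right, y down, z forward; pixel columns grow to the right and rows downward; lengths in m; the calibration is good to about 2 mm. The wrist camera is an equidistant fisheye: a pixel r from the principal point sees the ray r / f radians off the axis. A picture is of the moment at which its call begins: read the wrist's pose just before it. get_calibration takes no time and is no camera call; for the wrist camera it gives the pose at the moment of the call.
- manip.hand_in(): hands the job in, once; it reports no verdict.
The state is a dict: "clock": time; "joint_pos": joint angles; "joint_velocities": joint speeds; "tau": joint torques, N m; "position": TCP position; "ee_rot": TCP orientation; "ft_force": force on the tool from outside, world axes, zero at the start; "torque": the same for the moment, N m; "grip_width": opening from 0.0 (shut) to 1.0 (fully open).
Only numpy, scipy, OpenCV 4.12 (cv2) and the standard library are available. Lean on these libraries where they do the work, as an engineer would, in place of code of your own. Each camera call takes 0.05 s, during which the arm holds its last target.

## Working session

There is one attempt and no reset: what is moved stays moved. The work goes in short steps, Python scripts to look and compute and a shell command to move; the robot and the scene stay as the last step left them, time stands still between calls to the robot, and variables do not carry over. Pictures are saved under pics/ and viewed, and the job is handed in when it is done.

```bash
mkdir -p pics
cat > h.py <<'E'
import numpy as np, cv2
from workcell import manip, camera, get_calibration
def snap(name,tag):
    c=get_calibration(name); im,d=camera(name)
    cv2.imwrite(f'pics/{tag}.png',cv2.cvtColor(im,cv2.COLOR_RGB2BGR))
    np.savez(f'/tmp/{tag}.npz',im=im,d=d,K=c['camera_matrix'],eye=c['eye'],R=c['rotation'])
    return im,d,c
def ray(K,R,u,v,fish=False):
    K=np.array(K);x=(u-K[0,2])/K[0,0];y=(v-K[1,2])/K[1,1]
    if fish:
        t=np.hypot(x,y); s=np.sin(t)/t if t>1e-9 else 1
        r=np.array([x*s,y*s,np.cos(t)])
    else: r=np.array([x,y,1.])
    return np.array(R)@r
def onplane(tag,u,v,z,fish=False):
    q=np.load(f'/tmp/{tag}.npz'); r=ray(q['K'],q['R'],u,v,fish); e=q['eye']
    return e+r*(z-e[2])/r[2]
E
python3 - <<'E'
from h import *
for n in ("scene","top","wrist"):
    im,d,c=snap(n,n+"0"); print(n,c)
o=manip.get_obs(); print(o)
E
```

```text
scene {'camera_matrix': array([[534.54077381,   0.        , 311.68839309],
       [  0.        , 534.54077381, 252.10340682],
       [  0.        ,   0.        ,   1.        ]]), 'eye': array([ 1.18574227, -0.44652857,  1.18152442]), 'rotation': array([ 0.8423376 ,  0.4495091 , -0.13942427, -0.26262106])}
top {'camera_matrix': array([[529.47125996,   0.        , 318.92598095],
       [  0.        , 529.47125996, 238.95249457],
       [  0.        ,   0.        ,   1.        ]]), 'eye': array([ 0.47358398, -0.01637784,  1.12175239]), 'rotation': array([-0.69966048,  0.71285727, -0.02984137,  0.03767251])}
wrist {'camera_matrix': array([[371.64829954,   0.        , 313.96575243],
       [  0.        , 371.64829954, 238.86560638],
       [  0.        ,   0.        ,   1.        ]]), 'eye': array([ 0.27044317, -0.56555055,  0.37245757]), 'rotation': array([ 0.80936248, -0.57202836, -0.0771544 ,  0.10845801])}
{'clock': 0.15, 'joint_pos': array([ 1.2074057 ,  0.33273102, -0.06468895,  1.46073348,  0.02159865,
        1.34989805, -0.08851552]), 'joint_velocities': array([ 0.00017999, -0.0013997 ,  0.00102598, -0.00487608,  0.00198768,
        0.00186628, -0.0009081 ]), 'tau': array([ 8.69579276e-05, -6.25823951e+01,  4.88181948e-02, -3.91852534e+01,
        1.63536554e-02,  7.46248959e-03, -5.66996323e-05]), 'position': array([ 0.20879699, -0.58879692,  0.2307031 ]), 'ee_rot': array([ 9.85518486e-01,  1.69567168e-01, -1.14616532e-04, -5.25021036e-04]), 'ft_force': array([-0.55264849, -0.17934717, -0.4544519 ]), 'torque': array([ 0.04698252, -0.00999395, -0.0297924 ]), 'grip_width': 0.9987291577646424}
```

```bash
sed -i "s/^import numpy.*/import numpy as np, cv2\nfrom scipy.spatial.transform import Rotation as Ro/; s/return np.array(R)@r/return Ro.from_quat(R).apply(r)/" h.py
```

```text
(no output)
```

View pics/top0.png

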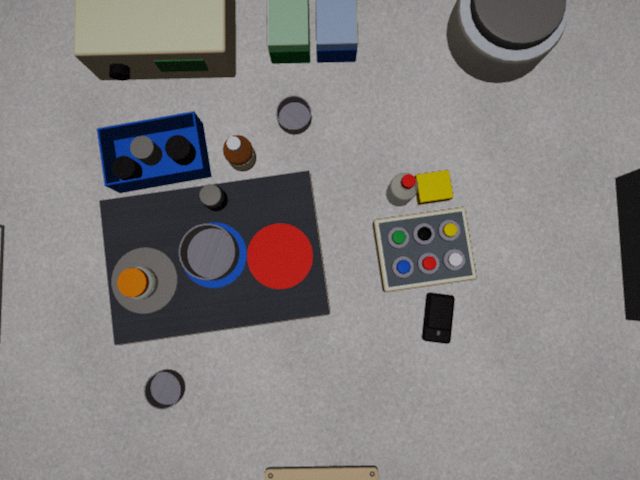

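View pics/scene0.png

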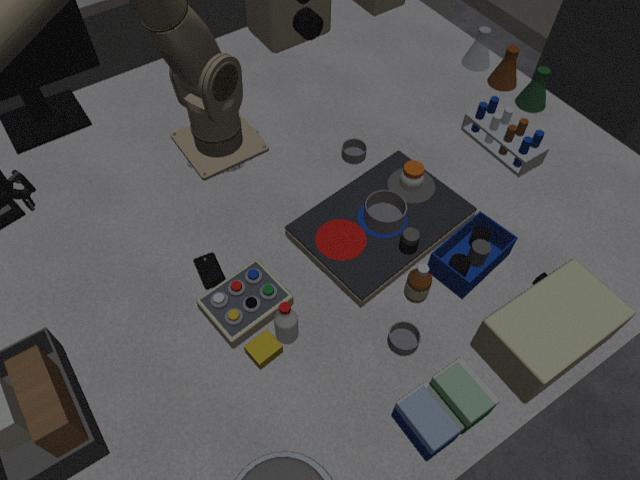

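View pics/wrist0.png

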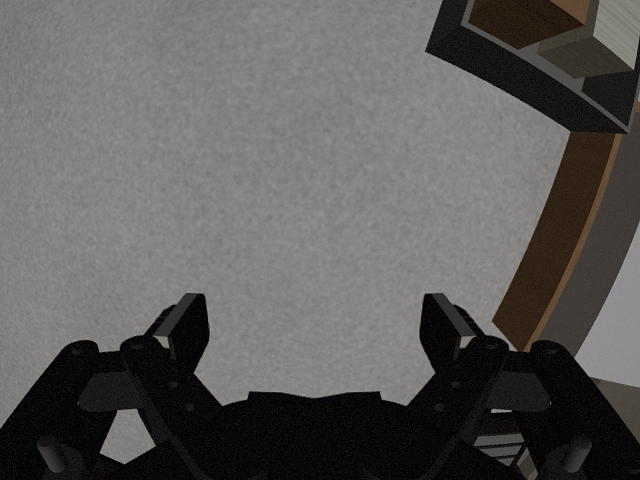

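Top view: steel dishes at (210,252), (294,115) and (166,389). Only (210,252) is on the blue disc and on the plate; the other two are smaller and on the table. Keys: green (399,237), black (424,233), yellow (450,230), blue (403,267), red (429,264), white (455,260).

Run:
```python
from h import *
q=np.load('/tmp/top0.npz'); im=q['im']; hsv=cv2.cvtColor(im,cv2.COLOR_RGB2HSV)
def fit(mask,lab,z,minA=60):
    n,L,S,C=cv2.connectedComponentsWithStats(mask.astype(np.uint8))
    for i in range(1,n):
        if S[i,4]>minA:
            cs,_=cv2.findContours((L==i).astype(np.uint8),0,2)
            c=cv2.convexHull(cs[0]); (x,y),(a,b),t=cv2.fitEllipse(c) if len(c)>5 else ((C[i][0],C[i][1]),(0,0),0)
            p=onplane('top0',x,y,z); print(lab,S[i,4],C[i].round(1),np.round((x,y,a,b),1),p.round(4), 'diam',round((a+b)/2/529.5*(1.1218-z),4))
H,Sa,V=[hsv[...,i].astype(int) for i in range(3)]
box=np.zeros(H.shape,bool); box[210:295,375:475]=1
fit(((H<8)|(H>172))&(Sa>150)&(V>100)&~box,'red',.05,500)
z=.067
fit(((H<8)|(H>172))&(Sa>150)&(V>80)&box,'redkey',z)
fit((H>20)&(H<35)&(Sa>150)&(V>90)&box,'yel',z)
fit((H>45)&(H<80)&(Sa>120)&box,'green',z)
fit((H>100)&(H<130)&(Sa>140)&(V>80)&box,'blue',z)
fit((V>180)&(Sa<40)&box,'white',z,100)
fit((V<25)&box,'black',z)
fit((H>100)&(H<130)&(Sa>140)&(V>80)&~box,'bluedisc',.05,500)
fit((H>8)&(H<20)&(Sa>180)&(V>150),'orange',.115,200)
for uv in [(100,202),(308,172),(329,313),(116,343)]: print('platecorner',onplane('top0',*uv,.05).round(3))
for n,r in (('top0',(150,340,80,340)),('top0',(190,310,360,490)),('scene0',(180,280,330,450))):
    a=np.load(f'/tmp/{n}.npz')['im'][r[0]:r[1],r[2]:r[3]]
    s=min(800/a.shape[1],600/a.shape[0]); s=int(s)
    cv2.imwrite(f'pics/c_{n}_{r[2]}.png',cv2.resize(a[...,::-1],None,fx=s,fy=s,interpolation=cv2.INTER_CUBIC)); print(s)
```

```text
red 3454 [279.5 255.8] [279.5 255.8  65.9  66.4] [0.5436 0.0752 0.05  ] diam 0.1339
redkey 141 [428.9 262.9] [428.8 262.8  13.   13.1] [ 0.5228 -0.2232  0.067 ] diam 0.026
yel 140 [449.8 229.5] [449.7 229.5  12.9  13.3] [ 0.5887 -0.2672  0.067 ] diam 0.0261
green 136 [398.5 236.9] [398.5 236.8  12.5  13. ] [ 0.576  -0.1648  0.067 ] diam 0.0255
blue 139 [403.1 266.5] [403.1 266.5  13.   13.1] [ 0.5166 -0.1719  0.067 ] diam 0.026
black 127 [424.  233.3] [424.  233.3  12.3  12.3] [ 0.5821 -0.2158  0.067 ] diam 0.0245
bluedisc 2257 [157.4 150.9] [147.7 149.   85.3 120.8] [0.7708 0.3466 0.05  ] diam 0.2086
bluedisc 848 [226.8 261.9] [213.7 254.8  65.2  66.8] [0.5482 0.2091 0.05  ] diam 0.1336
orange 634 [131.3 282.1] [131.2 282.1  27.6  28.6] [0.4945 0.3526 0.115 ] diam 0.0535
platecorner [0.661 0.444 0.05 ]
platecorner [0.715 0.015 0.05 ]
platecorner [ 0.427 -0.023  0.05 ]
platecorner [0.375 0.405 0.05 ]
3
5
6
```

View pics/c_top0_80.png

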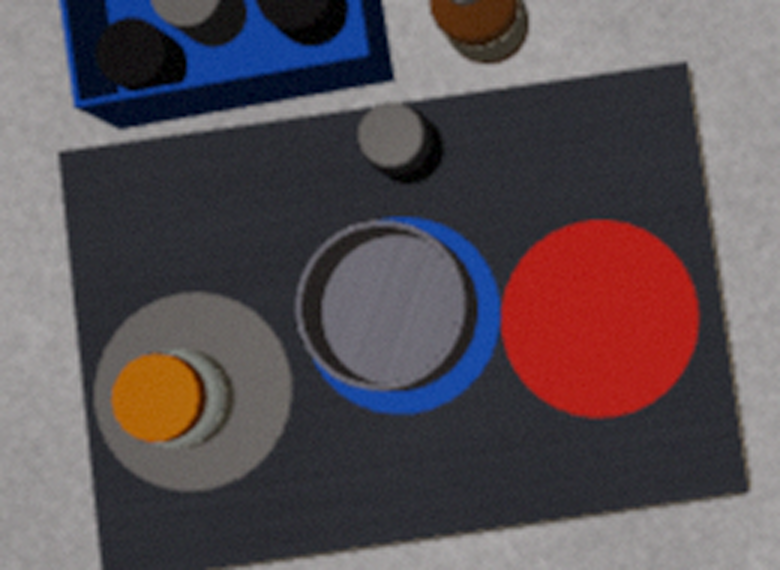

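View pics/c_top0_360.png

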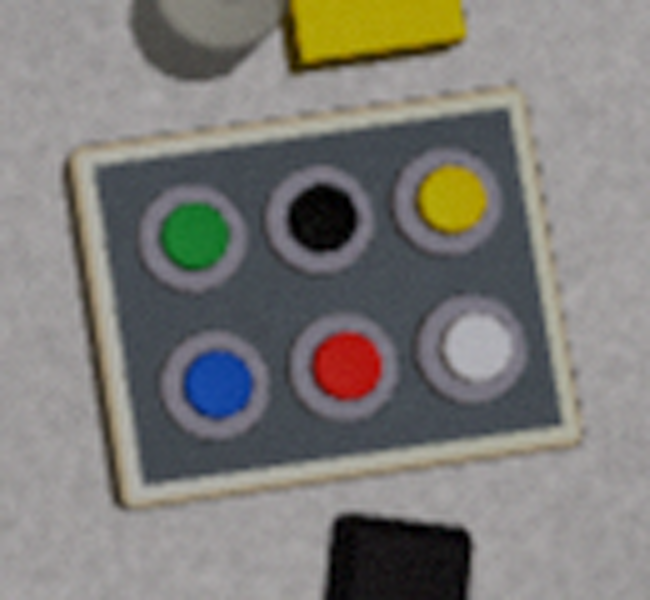

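View pics/c_scene0_330.png

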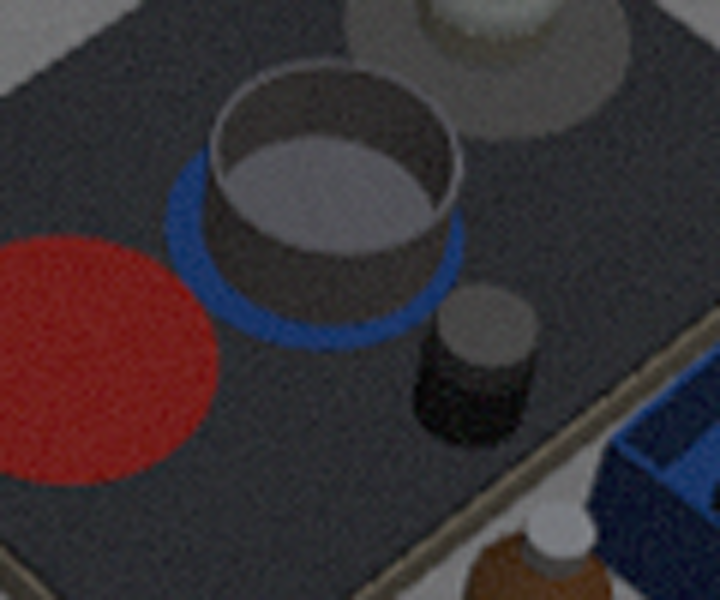

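Crops confirm it: the dish at (208,251) overlaps the blue disc on the plate, so it is the one meant. Next I'll measure the white key, dish rim, canister and wash bottle, and cross-check with the scene view.

Run:
```python
from h import *
def cloud(tag):
    q=np.load(f'/tmp/{tag}.npz'); v,u=np.mgrid[:480,:640]; K=q['K'];d=q['d']
    P=np.stack([(u-K[0,2])/K[0,0]*d,(v-K[1,2])/K[1,1]*d,d],-1)
    return Ro.from_quat(q['R']).apply(P.reshape(-1,3)).reshape(480,640,3)+q['eye'],q['im'],d
def circ(p):
    A=np.c_[2*p,np.ones(len(p))]; s=np.linalg.lstsq(A,(p**2).sum(1),rcond=None)[0]; return s[:2],np.sqrt(s[2]+s[0]**2+s[1]**2)
for t in('top0','scene0'):
    P,im,d=cloud(t); X,Y,Z=P[...,0],P[...,1],P[...,2]; ok=d>0
    m=ok&(np.hypot(X-.55,Y-.21)<.08)&(Z>.098)&(Z<.112)
    p=P[m][:,:2]; c,r=circ(p); print(t,'dish rim',m.sum(),c.round(4),r.round(4),Z[m].mean().round(4))
    m=ok&(Z>.09)&(abs(X-.65)<.06)&(abs(Y-.21)<.05)&(np.hypot(X-.55,Y-.21)>.065); print('canister',m.sum(),P[m].mean(0).round(3),P[m].min(0).round(3),P[m].max(0).round(3))
    m=ok&(Z>.07)&(abs(X-.66)<.06)&(abs(Y+.17)<.07)&(X>.61); print('wash',m.sum(),P[m].mean(0).round(3),P[m].min(0).round(3),P[m].max(0).round(3))
    m=ok&(Z>.08)&(abs(X-.5)<.07)&(abs(Y-.34)<.07); print('jar',m.sum(),P[m].mean(0).round(3),P[m].min(0).round(3),P[m].max(0).round(3))
    hsv=cv2.cvtColor(im,cv2.COLOR_RGB2HSV).astype(int);H,S,V=[hsv[...,i] for i in range(3)]
    R=ok&(Z>.058)&(Z<.078)&(X>.48)&(X<.63)&(Y>-.31)&(Y<-.12)
    for n,mm in dict(white=(V>140 if t=='top0' else V>110)&(S<45),yel=(H>20)&(H<35)&(S>140),red=((H<8)|(H>172))&(S>140),green=(H>45)&(H<80)&(S>120),blue=(H>100)&(H<130)&(S>140)).items():
        m=(R&mm).astype(np.uint8); k,L,St,C=cv2.connectedComponentsWithStats(m)
        if k<2: continue
        i=1+np.argmax(St[1:,4]); u,v=C[i]
        print(n,St[i,4],C[i].round(1),onplane(t,u,v,.067).round(4),np.median(P[L==i],0).round(4))
```

```text
top0 dish rim 436 [0.5522 0.2118] 0.0527 0.1046
canister 456 [0.66  0.203 0.108] [0.639 0.182 0.09 ] [0.683 0.226 0.116]
wash 646 [ 0.671 -0.171  0.107] [ 0.649 -0.202  0.07 ] [ 0.704 -0.148  0.144]
jar 941 [0.495 0.347 0.109] [0.464 0.321 0.08 ] [0.527 0.381 0.121]
white 134 [455.2 258.7] [ 0.53   -0.2758  0.067 ] [ 0.5297 -0.2756  0.0673]
yel 142 [449.7 229.5] [ 0.5887 -0.2673  0.067 ] [ 0.5883 -0.2675  0.0668]
red 138 [428.9 262.8] [ 0.5229 -0.2234  0.067 ] [ 0.5226 -0.2235  0.0673]
green 131 [398.5 236.8] [ 0.576  -0.1647  0.067 ] [ 0.5757 -0.1642  0.0672]
blue 136 [403.1 266.4] [ 0.5167 -0.1719  0.067 ] [ 0.5173 -0.1717  0.0674]
scene0 dish rim 212 [0.5541 0.2101] 0.0527 0.1022
canister 255 [0.667 0.199 0.105] [0.642 0.179 0.09 ] [0.687 0.224 0.112]
wash 521 [ 0.685 -0.182  0.104] [ 0.654 -0.205  0.07 ] [ 0.706 -0.151  0.142]
jar 443 [0.503 0.344 0.104] [0.468 0.317 0.08 ] [0.529 0.379 0.118]
white 77 [218. 297.] [ 0.5317 -0.2763  0.067 ] [ 0.5305 -0.276   0.0645]
yel 92 [233.2 314.6] [ 0.5934 -0.2691  0.067 ] [ 0.5917 -0.2687  0.0644]
red 86 [235.9 285.6] [ 0.5278 -0.2252  0.067 ] [ 0.5269 -0.2247  0.0642]
green 83 [267.9 289.7] [ 0.5808 -0.1667  0.067 ] [ 0.5794 -0.1665  0.0646]
blue 76 [252.9 273.9] [ 0.5217 -0.1738  0.067 ] [ 0.5204 -0.1737  0.0641]
```

```bash
python3 -m handwheel '{"delta_pos":[[0.04,0.03,0],[0.08,0.07,0],[0.12,0.11,0],[0.16,0.15,0],[0.20,0.19,0],[0.24,0.23,0],[0.28,0.27,0],[0.31,0.30,0],[0.322,0.313,0],[0.322,0.313,-0.05],[0.322,0.313,-0.09],[0.322,0.313,-0.11]],"rot":[[0,0,-3],[0,0,-6],[0,0,-10],[0,0,-13],[0,0,-16],[0,0,-19.5],[0,0,-19.5],[0,0,-19.5],[0,0,-19.5],[0,0,-19.5],[0,0,-19.5],[0,0,-19.5]],"hand":[0,0,0,0,0,0,0,0,0,0,0,0]}' 30
python3 - <<'E'
from h import *
o=manip.get_obs(); print(o['position'],o['ee_rot'],o['ft_force'],o['grip_width'],o['clock'])
snap('wrist','w1'); snap('top','t1')
E
```

```text
clock: 1.35
position: [0.5292, -0.2749, 0.1172]
ee_rot: [1.0, 0.001, -0.002, -0.001]
ft_force: [-0.3, -0.3, 0.1]
grip_width: -0.001
[ 0.52918296 -0.27486297  0.11719531] [ 9.99996440e-01  6.91954182e-04 -2.33911212e-03 -1.08197704e-03] [-0.25529964 -0.30671978  0.0745875 ] -0.0006134085953928255 1.35
```

View pics/w1.png

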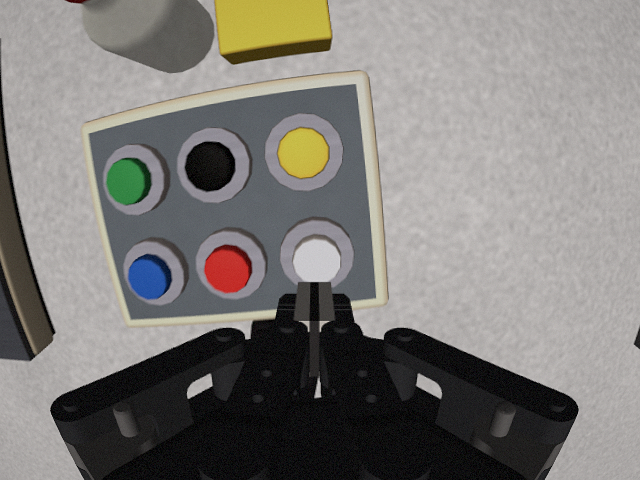

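View pics/t1.png

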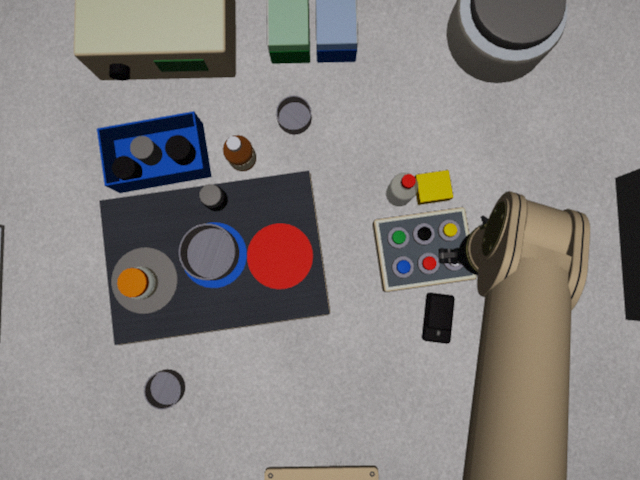

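The wrist view shows the shut fingers just in front of the white key at (317,260). I'll cross-check key positions from this view.

Run:
```python
from h import *
q=np.load('/tmp/w1.npz');im=q['im'];hsv=cv2.cvtColor(im,cv2.COLOR_RGB2HSV).astype(int);H,S,V=[hsv[...,i] for i in range(3)]
R=np.zeros(H.shape,bool);R[105:310,90:350]=1
for n,mm in dict(white=(V>175)&(S<30),yel=(H>20)&(H<35)&(S>140),red=((H<8)|(H>172))&(S>140),green=(H>45)&(H<80)&(S>120),blue=(H>100)&(H<130)&(S>140)).items():
    m=(R&mm).astype(np.uint8); k,L,St,C=cv2.connectedComponentsWithStats(m); i=1+np.argmax(St[1:,4])
    c=cv2.findContours((L==i).astype(np.uint8),0,2)[0][0]; p,r=cv2.minEnclosingCircle(c)
    print(n,St[i],p,round(r,1),onplane('w1',*p,.067,True).round(4))
```

```text
white [ 293  240   47   42 1598] (316.4166564941406, 261.6041564941406) 23.5 [ 0.529 -0.275  0.067]
yel [ 278  127   51   52 2031] (303.0518798828125, 152.47169494628906) 25.8 [ 0.5878 -0.2681  0.067 ]
red [ 204  245   48   48 1733] (227.9078369140625, 268.449951171875) 24.0 [ 0.5247 -0.2256  0.067 ]
green [ 107  158   44   47 1586] (128.7260284423828, 180.82191467285156) 23.3 [ 0.5757 -0.1692  0.067 ]
blue [ 129  254   42   45 1438] (150.27716064453125, 275.9808044433594) 22.4 [ 0.5189 -0.1766  0.067 ]
```

```bash
python3 -m handwheel '{"delta_pos":[[0,0,-0.03],[0,0,-0.046],[0,0,-0.046],[0,0,-0.046]],"rot":[[0,0,0],[0,0,0],[0,0,0],[0,0,0]],"hand":[0,0,0,0]}'
```

```text
clock: 1.85
position: [0.5313, -0.2763, 0.0764]
ee_rot: [1.0, 0.0, 0.0, 0.0]
ft_force: [0.3, -0.2, 0.4]
grip_width: -0.001
```

```bash
python3 -m handwheel '{"delta_pos":[[0,0,-0.006],[0,0,-0.010],[0,0,-0.013],[0,0,-0.015],[0,0,-0.015],[0,0,-0.015]],"rot":[[0,0,0],[0,0,0],[0,0,0],[0,0,0],[0,0,0],[0,0,0]],"hand":[0,0,0,0,0,0]}'
```

```text
clock: 2.45
position: [0.5315, -0.2764, 0.0612]
ee_rot: [1.0, 0.0, 0.001, 0.0]
ft_force: [-0.3, 0.2, 6.9]
grip_width: -0.001
```

```bash
python3 -m handwheel '{"delta_pos":[[0,0,-0.001],[0,0,-0.0015],[0,0,-0.0015],[0,0,-0.0015],[0,0,-0.0015]],"rot":[[0,0,0],[0,0,0],[0,0,0],[0,0,0],[0,0,0]],"hand":[0,0,0,0,0]}'
```

```text
clock: 2.95
position: [0.5316, -0.2764, 0.0609]
ee_rot: [1.0, 0.0, 0.001, 0.001]
ft_force: [-4.5, 1.8, 17.8]
grip_width: -0.003
```

```bash
python3 -m handwheel '{"delta_pos":[[0,0,0.005],[0,0,0.012],[0,0,0.05],[0,0,0.09],[0,0.04,0.12],[0.004,0.09,0.12],[0.006,0.14,0.12],[0.008,0.19,0.12],[0.010,0.24,0.12],[0.012,0.29,0.12],[0.015,0.34,0.12],[0.018,0.39,0.12]],"rot":[[0,0,0],[0,0,0],[0,0,0],[0,0,0],[0,0,0],[0,0,0],[0,0,0],[0,0,0],[0,0,0],[0,0,0],[0,0,0],[0,0,0]],"hand":[0,0,0,0,0,0,0,0,0,0,0,0]}'
python3 -m handwheel '{"delta_pos":[[0.002,0.04,0],[0.003,0.08,0],[0.003,0.098,0],[0.003,0.098,0]],"rot":[[0,0,0],[0,0,0],[0,0,0],[0,0,0]],"hand":[0,0,0,0]}'
python3 - <<'E'
from h import *
o=manip.get_obs(); print(o['position'],o['ee_rot'],o['clock'])
snap('wrist','w2');snap('scene','s2')
E
```

```text
clock: 4.15
position: [0.5483, 0.1152, 0.1789]
ee_rot: [1.0, 0.0, -0.0, 0.0]
ft_force: [1.2, -0.7, -0.1]
grip_width: -0.003
clock: 4.55
position: [0.5505, 0.2151, 0.1786]
ee_rot: [1.0, 0.003, -0.001, -0.001]
ft_force: [0.7, -0.5, -0.4]
grip_width: -0.001
[0.55045056 0.21513551 0.1785739 ] [ 9.99995475e-01  2.85201325e-03 -7.25632414e-04 -6.24335178e-04] 4.55
```

View pics/w2.png

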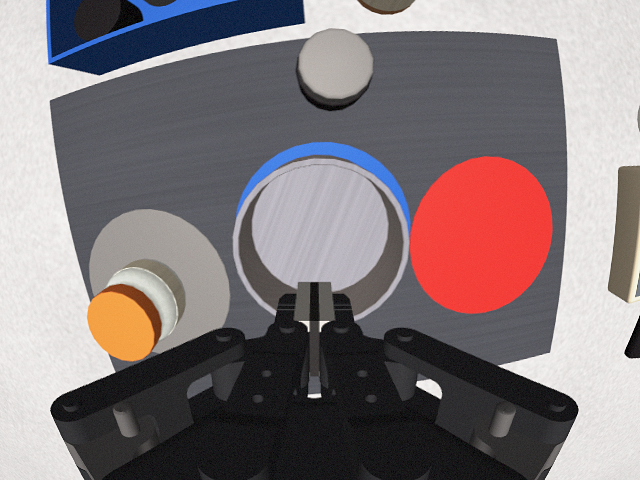

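View pics/s2.png

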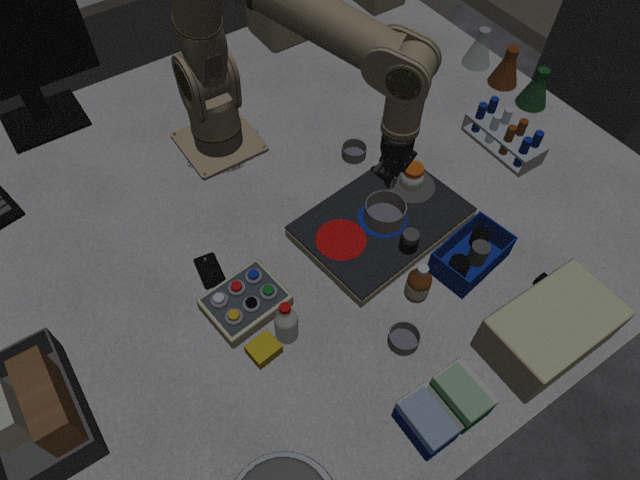

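The wrist view shows the dish rim centred near (322,240) with the shut fingers above its inside, and the red disc near (481,235). I'll fit circles on the ray-cast planes.

```bash
cat >> h.py <<'E'
def circ(p):
    A=np.c_[2*p,np.ones(len(p))]; s=np.linalg.lstsq(A,(p**2).sum(1),rcond=None)[0]; return s[:2],np.sqrt(s[2]+s[0]**2+s[1]**2)
def pts(tag,c,z,fish): return np.array([onplane(tag,u,v,z,fish)[:2] for u,v in c])
def ransac(p,r0,tol=.0015,n=2000):
    rng=np.random.default_rng(0);best=None
    for _ in range(n):
        try:c,r=circ(p[rng.choice(len(p),3,False)])
        except Exception: continue
        if abs(r-r0)>.003: continue
        k=abs(np.hypot(*(p-c).T)-r)<tol
        if best is None or k.sum()>best.sum(): best=k
    c,r=circ(p[best]); return c,r,best.sum()
E
python3 - <<'E'
from h import *
im=np.load('/tmp/w2.npz')['im'];hsv=cv2.cvtColor(im,cv2.COLOR_RGB2HSV).astype(int);H,S,V=[hsv[...,i] for i in range(3)]
def big(m):
    k,L,St,C=cv2.connectedComponentsWithStats(m.astype(np.uint8));i=1+np.argmax(St[1:,4]);return max(cv2.findContours((L==i).astype(np.uint8),0,1)[0],key=len)[:,0]
R=np.zeros(H.shape,bool);R[120:360,400:570]=1
p=pts('w2',big(R&((H<8)|(H>172))&(S>120)),.05,True); print('red',circ(p))
R=np.zeros(H.shape,bool);R[135:330,225:420]=1
m=R&(H>100)&(H<125)&(S>120)
p=pts('w2',big(m),.05,True); print('bluemark',ransac(p,.067))
e=cv2.Canny(cv2.cvtColor(im,cv2.COLOR_RGB2GRAY),40,120)
v,u=np.nonzero((e>0)&R); p=pts('w2',np.c_[u,v],.105,True)
for r in(.055,.051): print('rim',r,ransac(p,r,.001))
E
```

```text
red (array([0.54266072, 0.07567776]), np.float64(0.06662717944634108))
bluemark (array([0.54820353, 0.20965483]), np.float64(0.06614619713294206), np.int64(269))
rim 0.055 (array([0.55093052, 0.21214565]), np.float64(0.05431408286553793), np.int64(583))
rim 0.051 (array([0.55098616, 0.21212881]), np.float64(0.05067132372414714), np.int64(627))
```

```bash
python3 -m handwheel '{"delta_pos":[[0,0,-0.03],[-0.001,0,-0.06],[-0.001,0,-0.085],[-0.001,0,-0.1],[-0.001,0,-0.108],[-0.001,0,-0.108],[-0.001,0,-0.108]],"rot":[[0,0,0],[0,0,0],[0,0,0],[0,0,0],[0,0,0],[0,0,0],[0,0,0]],"hand":[0,0,0,0,0,0,0]}'
python3 -m handwheel '{"delta_pos":[[0,-0.006,0],[-0.001,-0.012,0],[-0.001,-0.018,0],[-0.001,-0.024,0],[-0.002,-0.030,0],[-0.002,-0.036,0],[-0.003,-0.042,0],[-0.003,-0.048,0],[-0.003,-0.054,0],[-0.003,-0.054,0]],"rot":[[0,0,0],[0,0,0],[0,0,0],[0,0,0],[0,0,0],[0,0,0],[0,0,0],[0,0,0],[0,0,0],[0,0,0]],"hand":[0,0,0,0,0,0,0,0,0,0]}'
python3 - <<'E'
from h import *
o=manip.get_obs(); print(o['position'],o['ft_force'],o['clock'])
snap('wrist','w3')
E
```

```text
clock: 5.35
position: [0.5516, 0.2115, 0.0719]
ee_rot: [1.0, 0.0, 0.001, -0.0]
ft_force: [-0.7, 0.6, -0.8]
grip_width: 0.002
clock: 6.35
position: [0.548, 0.1563, 0.0709]
ee_rot: [1.0, -0.0, -0.0, 0.0]
ft_force: [0.1, 0.4, 1.2]
grip_width: -0.001
[0.54799979 0.15632114 0.07085349] [0.14126992 0.35372883 1.24713478] 6.35
```

View pics/w3.png

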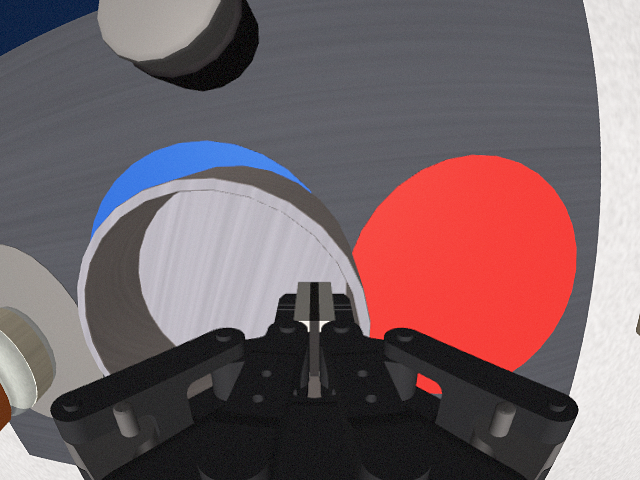

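```bash
cat > m.py <<'E'
from h import *
import sys
t=sys.argv[1];a,b,c,d=map(int,sys.argv[2:6])
im=np.load(f'/tmp/{t}.npz')['im']; R=np.zeros(im.shape[:2],bool);R[a:b,c:d]=1
f=t[0]=='w'
e=cv2.Canny(cv2.cvtColor(im,cv2.COLOR_RGB2GRAY),40,120)
v,u=np.nonzero((e>0)&R); p=pts(t,np.c_[u,v],.105,f)
for r in(.055,.051): print('rim',r,ransac(p,r,.001))
E
python3 m.py w3 170 375 70 380
```

```text
rim 0.055 (array([0.5488691, 0.1928463]), np.float64(0.05405027486638456), np.int64(655))
rim 0.051 (array([0.54902809, 0.19303191]), np.float64(0.05037344234001983), np.int64(713))
```

```bash
python3 -m handwheel '{"delta_pos":[[0,-0.006,0],[-0.001,-0.015,0],[-0.001,-0.025,0],[-0.002,-0.035,0],[-0.002,-0.045,0],[-0.003,-0.055,0],[-0.003,-0.065,0],[-0.004,-0.075,0],[-0.005,-0.085,0],[-0.005,-0.093,0],[-0.006,-0.099,0],[-0.006,-0.102,0]],"rot":[[0,0,0],[0,0,0],[0,0,0],[0,0,0],[0,0,0],[0,0,0],[0,0,0],[0,0,0],[0,0,0],[0,0,0],[0,0,0],[0,0,0]],"hand":[0,0,0,0,0,0,0,0,0,0,0,0]}'
python3 -m handwheel '{"delta_pos":[[0,-0.003,0],[0,-0.006,0],[0,-0.006,0],[0,-0.006,0]],"rot":[[0,0,0],[0,0,0],[0,0,0],[0,0,0]],"hand":[0,0,0,0]}'
python3 - <<'E'
from h import *
o=manip.get_obs(); print(o['position'],o['ft_force'],o['clock'])
snap('wrist','w4');snap('top','t4')
E
python3 m.py w4 170 375 70 380
```

```text
clock: 7.6
position: [0.5418, 0.0548, 0.0708]
ee_rot: [1.0, -0.0, -0.0, 0.0]
ft_force: [-0.4, 2.9, -0.5]
grip_width: 0.002
clock: 8.0
position: [0.5419, 0.0491, 0.0708]
ee_rot: [1.0, 0.0, -0.0, 0.0]
ft_force: [-0.6, -0.1, 0.4]
grip_width: -0.001
[0.54187345 0.0490911  0.07079515] [-0.61584243 -0.05667895  0.41901786] 8.0
rim 0.055 (array([0.54279873, 0.08585275]), np.float64(0.054006477432162636), np.int64(670))
rim 0.051 (array([0.54286245, 0.08598454]), np.float64(0.050376218607074925), np.int64(729))
```

View pics/w4.png

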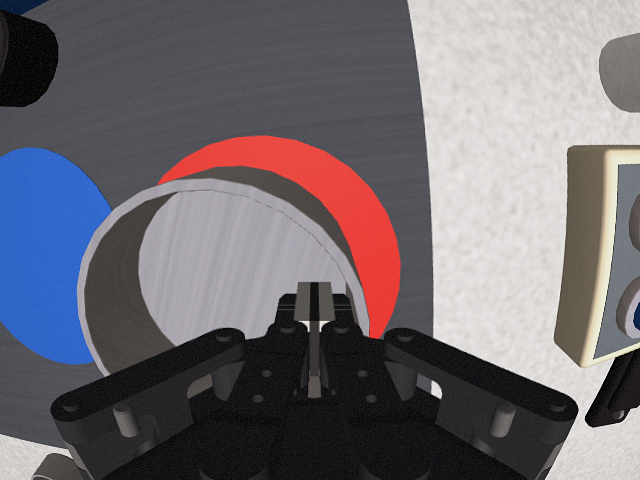

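View pics/t4.png

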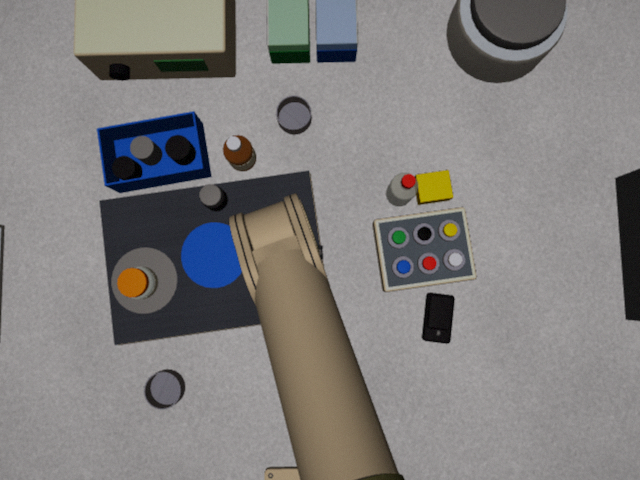

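Wrist view: the dish trails the fingers over the red disc, about 10 mm short in y. I'll finish the tow, back off to the dish centre, rise and look.

```bash
python3 -m handwheel '{"delta_pos":[[0,-0.003,0],[0,-0.006,0],[0,-0.008,0],[0,-0.010,0],[0,-0.010,0],[0,-0.010,0]],"rot":[[0,0,0],[0,0,0],[0,0,0],[0,0,0],[0,0,0],[0,0,0]],"hand":[0,0,0,0,0,0]}'
python3 -m handwheel '{"delta_pos":[[0,0.01,0],[0,0.036,0],[0,0.036,0],[0,0.036,0.03],[0,0.036,0.07],[0,0.036,0.11],[0,0.036,0.11],[0,0.036,0.11]],"rot":[[0,0,0],[0,0,0],[0,0,0],[0,0,0],[0,0,0],[0,0,0],[0,0,0],[0,0,0]],"hand":[0,0,0,0,0,0,0,0]}'
python3 - <<'E'
from h import *
o=manip.get_obs(); print(o['position'],o['ft_force'],o['clock'])
snap('wrist','w5')
im=np.load('/tmp/w5.npz')['im'];hsv=cv2.cvtColor(im,cv2.COLOR_RGB2HSV).astype(int);H,S,V=[hsv[...,i] for i in range(3)]
m=((H<8)|(H>172))&(S>120); m[:100]=0;m[:,:200]=0;m[:,430:]=0
c=np.concatenate(cv2.findContours(m.astype(np.uint8),0,1)[0])[:,0]
print(ransac(pts('w5',c,.05,True),.067))
E
python3 m.py w5 130 335 225 420
```

```text
clock: 8.7
position: [0.5419, 0.039, 0.0708]
ee_rot: [1.0, 0.0, -0.0, 0.0]
ft_force: [0.0, 0.7, 0.3]
grip_width: -0.004
clock: 9.5
position: [0.5423, 0.0755, 0.1816]
ee_rot: [1.0, 0.0, 0.001, 0.0]
ft_force: [-1.1, 0.3, -0.3]
grip_width: -0.003
[0.54232679 0.07549052 0.18157015] [-1.09862374  0.25203942 -0.29107867] 9.5
(array([0.54307852, 0.07590031]), np.float64(0.06614119519081466), np.int64(279))
rim 0.055 (array([0.54214834, 0.07608171]), np.float64(0.05420644373787114), np.int64(560))
rim 0.051 (array([0.54228122, 0.07605979]), np.float64(0.05066118289926522), np.int64(593))
```

View pics/w5.png

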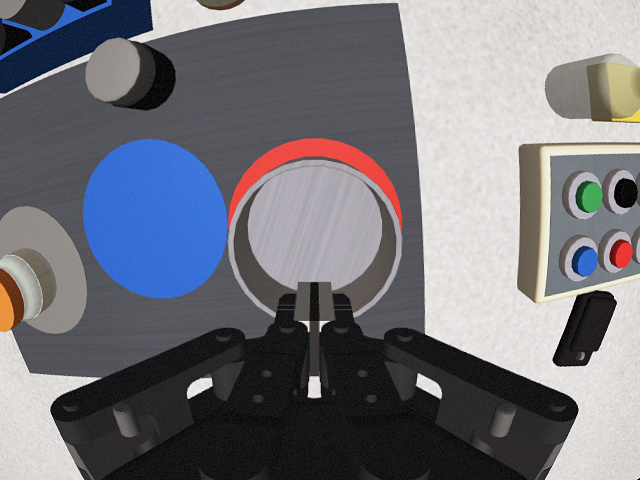

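Fits from this view: dish (0.5422, 0.0761) and red disc (0.5431, 0.0759), so about 1 mm off. I'll move toward yellow and take the top and scene views with the arm out of the way before pressing.

```bash
python3 -m handwheel '{"delta_pos":[[0.005,-0.04,0],[0.012,-0.09,0],[0.019,-0.14,0],[0.026,-0.19,0],[0.033,-0.24,0],[0.040,-0.29,0],[0.047,-0.33,0],[0.047,-0.3435,0],[0.047,-0.3435,-0.03],[0.047,-0.3435,-0.06],[0.047,-0.3435,-0.06],[0.047,-0.3435,-0.06]],"rot":[[0,0,0],[0,0,0],[0,0,0],[0,0,0],[0,0,0],[0,0,0],[0,0,0],[0,0,0],[0,0,0],[0,0,0],[0,0,0],[0,0,0]],"hand":[0,0,0,0,0,0,0,0,0,0,0,0]}'
python3 - <<'E'
from h import *
o=manip.get_obs(); print(o['position'],o['ft_force'],o['clock'])
snap('wrist','w6');snap('top','t6');snap('scene','s6')
for t in('t6','s6'):
    q=np.load(f'/tmp/{t}.npz');im=q['im'];hsv=cv2.cvtColor(im,cv2.COLOR_RGB2HSV).astype(int);H,S,V=[hsv[...,i] for i in range(3)]
    m=((H<8)|(H>172))&(S>140)
    if t=='t6': m[:,:230]=0;m[:,330:]=0
    else: m[:200]=0;m[280:]=0;m[:,:305]=0;m[:,380:]=0
    c=np.concatenate(cv2.findContours(m.astype(np.uint8),0,1)[0])[:,0]
    print(t,'red',ransac(pts(t,c,.05,False),.067))
    v,u=np.mgrid[:480,:640];K=q['K'];d=q['d']
    P=(Ro.from_quat(q['R']).apply(np.stack([(u-K[0,2])/K[0,0]*d,(v-K[1,2])/K[1,1]*d,d],-1).reshape(-1,3))+q['eye'])
    k=(d.ravel()>0)&(np.hypot(P[:,0]-.543,P[:,1]-.0755)<.075)&(P[:,2]>.098)&(P[:,2]<.112)
    print('dish rim',circ(P[k][:,:2]),k.sum())
E
python3 m.py t6 215 300 240 315; python3 m.py s6 190 270 300 380
```

```text
clock: 10.75
position: [0.5885, -0.2673, 0.1204]
ee_rot: [1.0, 0.001, -0.001, -0.0]
ft_force: [1.1, 0.7, 0.2]
grip_width: -0.001
[ 0.5885082  -0.26726164  0.12035859] [1.08208923 0.69190376 0.243185  ] 10.75
t6 red (array([0.54393146, 0.07522566]), np.float64(0.06671416501240249), np.int64(186))
dish rim (array([0.5437132 , 0.07567737]), np.float64(0.05264847857766251)) 404
s6 red (array([0.54547513, 0.07460337]), np.float64(0.0657937492749479), np.int64(81))
dish rim (array([0.54515111, 0.07376059]), np.float64(0.052723757936417134)) 236
rim 0.055 (array([0.5433034, 0.0760927]), np.float64(0.05528336296811762), np.int64(146))
rim 0.051 (array([0.54223344, 0.07343959]), np.float64(0.0522291235036455), np.int64(132))
rim 0.055 (array([0.54407529, 0.07533121]), np.float64(0.05568698383701919), np.int64(78))
rim 0.051 (array([0.54804897, 0.07366941]), np.float64(0.05254603475838478), np.int64(60))
```

View pics/t6.png

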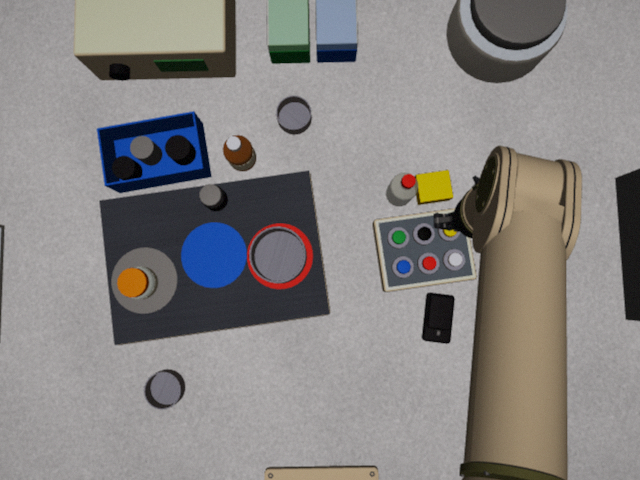

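View pics/w6.png

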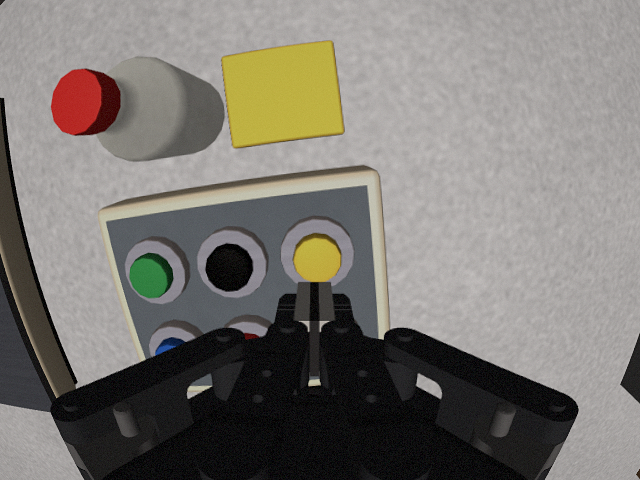

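Top view: the dish sits evenly inside the red ring at (280,256), and jar, canister and bottles are unmoved. In the wrist view the fingers are at the yellow key. Pressing yellow.

```bash
python3 -m handwheel '{"delta_pos":[[0,0,-0.03],[0,0,-0.044],[0,0,-0.044],[0,0,-0.044]],"rot":[[0,0,0],[0,0,0],[0,0,0],[0,0,0]],"hand":[0,0,0,0]}'
python3 -m handwheel '{"delta_pos":[[0,0,-0.006],[0,0,-0.010],[0,0,-0.013],[0,0,-0.015],[0,0,-0.0155],[0,0,-0.0155],[0,0,-0.0155]],"rot":[[0,0,0],[0,0,0],[0,0,0],[0,0,0],[0,0,0],[0,0,0],[0,0,0]],"hand":[0,0,0,0,0,0,0]}'
```

```text
clock: 11.3
position: [0.5892, -0.2681, 0.0776]
ee_rot: [1.0, 0.0, 0.0, 0.0]
ft_force: [-0.4, 0.8, 0.8]
grip_width: -0.004
clock: 12.0
position: [0.5892, -0.2682, 0.0618]
ee_rot: [1.0, 0.0, 0.0, 0.0]
ft_force: [0.7, -0.9, 4.4]
grip_width: 0.002
```

```bash
python3 -m handwheel '{"delta_pos":[[0,0,-0.001],[0,0,-0.0025],[0,0,-0.0025],[0,0,-0.0025],[0,0,-0.0025],[0,0,-0.0025]],"rot":[[0,0,0],[0,0,0],[0,0,0],[0,0,0],[0,0,0],[0,0,0]],"hand":[0,0,0,0,0,0]}'
```

```text
clock: 12.6
position: [0.5893, -0.2683, 0.0609]
ee_rot: [1.0, 0.0, 0.001, 0.0]
ft_force: [-5.9, 1.4, 19.8]
grip_width: -0.0
```

```bash
python3 -m handwheel '{"delta_pos":[[0,0,0.005],[0,0,0.012],[0,0,0.04],[0,0,0.06],[-0.02,0.03,0.06],[-0.04,0.06,0.06],[-0.06,0.08,0.06],[-0.071,0.094,0.06],[-0.071,0.094,0.06],[-0.071,0.094,0.06]],"rot":[[0,0,0],[0,0,0],[0,0,0],[0,0,0],[0,0,0],[0,0,0],[0,0,0],[0,0,0],[0,0,0],[0,0,0]],"hand":[0,0,0,0,0,0,0,0,0,0]}'
python3 - <<'E'
from h import *
snap('wrist','w7')
E
```

```text
clock: 13.6
position: [0.5177, -0.1742, 0.1188]
ee_rot: [1.0, 0.0, -0.0, 0.0]
ft_force: [-0.3, -0.5, -0.8]
grip_width: 0.004
```

View pics/w7.png

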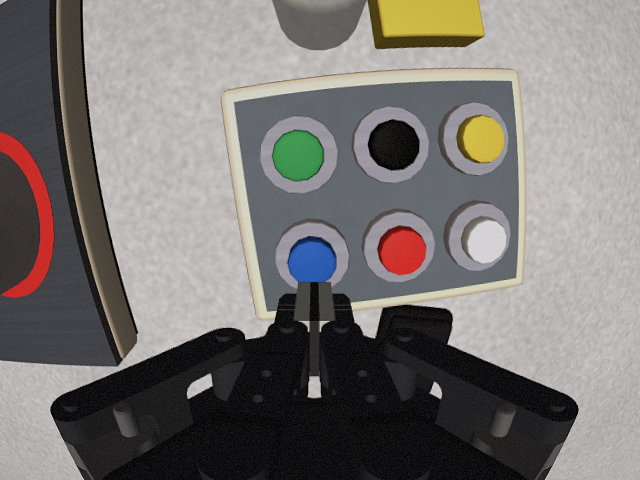

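The wrist view shows the fingers lined up with the blue key (312,260); white and yellow are up again. Pressing blue.

```bash
python3 -m handwheel '{"delta_pos":[[0,0,-0.03],[0,0,-0.042],[0,0,-0.042],[0,0,-0.048],[0,0,-0.052],[0,0,-0.055],[0,0,-0.057],[0,0,-0.057]],"rot":[[0,0,0],[0,0,0],[0,0,0],[0,0,0],[0,0,0],[0,0,0],[0,0,0],[0,0,0]],"hand":[0,0,0,0,0,0,0,0]}'
python3 -m handwheel '{"delta_pos":[[0,0,-0.001],[0,0,-0.003],[0,0,-0.003],[0,0,-0.003],[0,0,-0.003],[0,0,-0.003]],"rot":[[0,0,0],[0,0,0],[0,0,0],[0,0,0],[0,0,0],[0,0,0]],"hand":[0,0,0,0,0,0]}'
```

```text
clock: 14.45
position: [0.5184, -0.1743, 0.0623]
ee_rot: [1.0, 0.0, 0.001, 0.0]
ft_force: [0.9, -0.7, 4.5]
grip_width: 0.0
clock: 15.05
position: [0.5185, -0.1743, 0.0608]
ee_rot: [1.0, 0.0, 0.001, 0.001]
ft_force: [-6.9, 1.0, 21.6]
grip_width: 0.002
```

```bash
python3 -m handwheel '{"delta_pos":[[0,0,0.005],[0,0,0.012],[0,0,0.04],[0,0,0.06],[0.03,0.003,0.06],[0.05,0.006,0.06],[0.0585,0.007,0.06],[0.0585,0.007,0.06],[0.0585,0.007,0.06]],"rot":[[0,0,0],[0,0,0],[0,0,0],[0,0,0],[0,0,0],[0,0,0],[0,0,0],[0,0,0],[0,0,0]],"hand":[0,0,0,0,0,0,0,0,0]}'
python3 - <<'E'
from h import *
snap('wrist','w8');snap('scene','s8')
E
```

```text
clock: 15.95
position: [0.5754, -0.1672, 0.1184]
ee_rot: [1.0, 0.0, -0.001, -0.0]
ft_force: [-0.4, -0.7, -0.3]
grip_width: 0.003
```

View pics/w8.png

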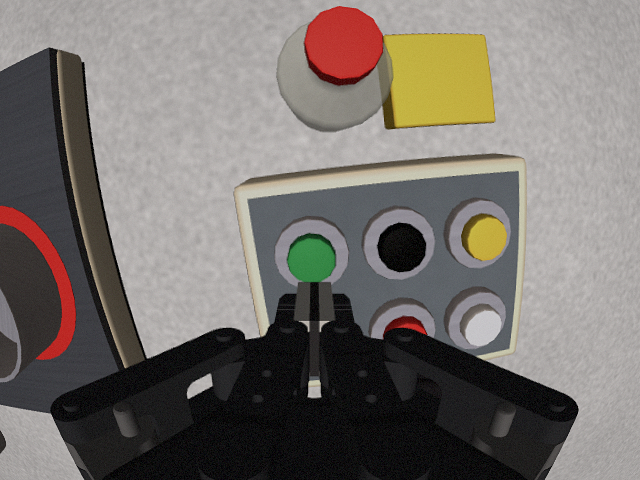

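View pics/s8.png

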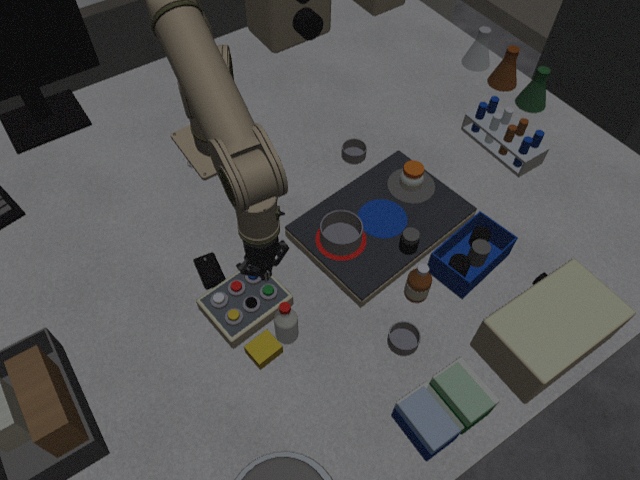

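The fingers are lined up with the green key (311,258), and the wash bottle is well clear. Pressing green.

```bash
python3 -m handwheel '{"delta_pos":[[0,0,-0.03],[0,0,-0.042],[0,0,-0.042],[0,0,-0.048],[0,0,-0.052],[0,0,-0.055],[0,0,-0.057],[0,0,-0.057]],"rot":[[0,0,0],[0,0,0],[0,0,0],[0,0,0],[0,0,0],[0,0,0],[0,0,0],[0,0,0]],"hand":[0,0,0,0,0,0,0,0]}'
python3 -m handwheel '{"delta_pos":[[0,0,-0.001],[0,0,-0.003],[0,0,-0.003],[0,0,-0.003],[0,0,-0.003],[0,0,-0.003]],"rot":[[0,0,0],[0,0,0],[0,0,0],[0,0,0],[0,0,0],[0,0,0]],"hand":[0,0,0,0,0,0]}'
```

```text
clock: 16.85
position: [0.5768, -0.1672, 0.0623]
ee_rot: [1.0, 0.0, 0.0, 0.0]
ft_force: [-0.6, 0.1, 4.6]
grip_width: -0.001
clock: 17.45
position: [0.5769, -0.1672, 0.0609]
ee_rot: [1.0, 0.0, 0.001, 0.0]
ft_force: [-6.6, 0.8, 21.1]
grip_width: 0.004
```

```bash
python3 -m handwheel '{"delta_pos":[[0,0,0.005],[0,0,0.012],[0,0,0.05],[0,0,0.09],[0,0,0.13],[-0.03,-0.04,0.15],[-0.06,-0.08,0.15],[-0.09,-0.12,0.15],[-0.12,-0.16,0.15],[-0.15,-0.2,0.15],[-0.15,-0.2,0.15],[-0.15,-0.2,0.15]],"rot":[[0,0,0],[0,0,0],[0,0,0],[0,0,0],[0,0,0],[0,0,0],[0,0,0],[0,0,0],[0,0,0],[0,0,0],[0,0,0],[0,0,0]],"hand":[0,0,0,0,0,0,0,0,0,0,0,0]}'
python3 - <<'E'
from h import *
snap('top','t9');snap('scene','s9')
E
python3 m.py t9 215 300 240 315
```

```text
clock: 18.65
position: [0.4251, -0.3682, 0.2086]
ee_rot: [1.0, -0.001, -0.0, -0.0]
ft_force: [1.0, 0.5, -0.6]
grip_width: -0.001
rim 0.055 (array([0.54365164, 0.0759695 ]), np.float64(0.05504560291858845), np.int64(141))
rim 0.051 (array([0.54199302, 0.07375107]), np.float64(0.05204419430596564), np.int64(128))
```

View pics/t9.png

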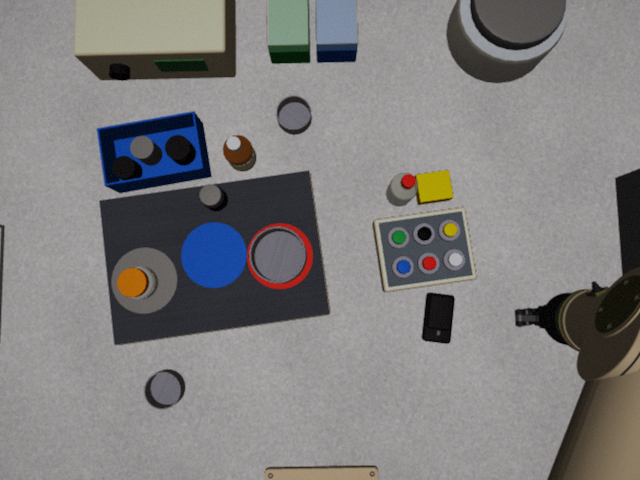

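View pics/s9.png

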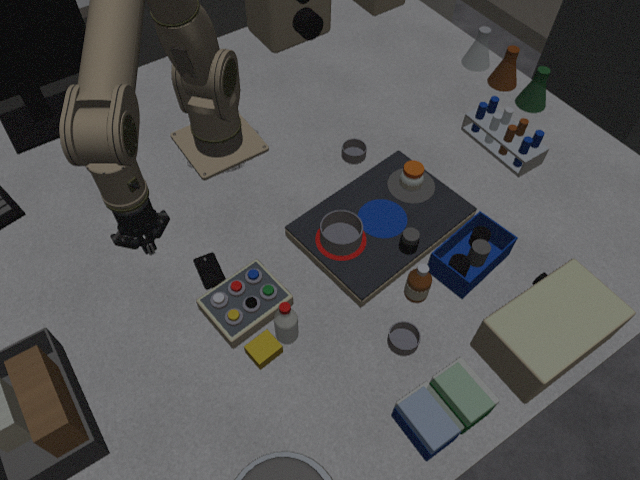

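Both views show the dish on the red disc at (280,256) in the top view, the keys up, every bystander at its original pixel position, and the arm clear.

```bash
python3 -c "
from workcell import manip
print(manip.hand_in())"
```

```text
the job is handed in; nothing more can be done
None
```

The job is done and handed in at about 19 s on the robot's clock, out of the 72 s allowed.

- **Keys:** I pressed white while the dish was still on the blue disc, then yellow, blue and green once it was in place. Each went down until the fingers stopped at about 0.061 m, the full 6 mm of travel, with 18–22 N on the wrist. I held each about half a second before letting it up. Red and black were not touched.
- **Dish:** I towed it from the inside with shut fingers, so it was never gripped or lifted. It ended about 1 mm from the centre of the red disc in each of the three cameras.
- **Checks that disagreed:** The cameras' absolute positions differed by 2–5 mm, so I compared dish and disc within one view. In the top and scene pictures the fits to the rim's inner edge came out too large (about 52 mm radius, not 51) and 2–5 mm off. I relied on the outer-rim and depth fits instead.
- **Final views:** The keys look up, the jar, canister and other bystanders look unmoved, and the arm is clear of everything.

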